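# Load the watch carrier and hold it in the alignment corner

## Task

Set the two strapless watch bodies, glass up, into the round nests of their own size in the blue carrier. Then push the loaded carrier square into the corner of the jig so that it stays flat on the plate and bears firmly against both red fences at once, and finish while still holding it pressed there, without letting go. Leave the phone, the white bottle, the amber jar and the toy duck where they are.

Things in the scene. Friction and masses are not known exactly. Their poses are not given: they have to be found in the camera images.
- jig: Fixed aluminium jig plate, 200 (its x) x 300 (its y) x 8 mm, lying on the grey bench mat (mat top 3 mm above the work surface, so plate top at z = 11 mm). Origin: centre of the plate's underside. A red fence stands along its +x edge and another along its +y edge; the plate's position and yaw (within about 15 degrees) vary.
- fence_far: Fixed red fence along the jig's +x edge, 15 mm thick, 300 mm long along jig y, standing 20 mm above the plate (2 mm lower than the carrier's flat top). Origin: centre of its underside, so the face that the carrier must touch is 7.5 mm from it towards jig -x.
- fence_side: Fixed red fence along the jig's +y edge, 15 mm thick, 185 mm long along jig x, 20 mm above the plate. Origin: centre of its underside, so the face that the carrier must touch is 7.5 mm from it towards jig -y.
- jig_corner (a point): Inner corner of the two fences at the plate's top surface, axes as the jig's. The carrier's home is with its grip centre 32 mm towards -x and 80 mm towards -y of this point, axes parallel. Plate and fences are slick-coated and rub little (friction about 0.3 on the plate, 0.12 on the fences): a push of some 10 N towards each fence seats the carrier firmly.
- carrier: Loose blue plastic carrier block, 64 (its x) x 160 (its y) x 22 mm high, about 0.35 kg, resting on the jig plate and sliding on its slick surface with 1 to 3 N. Origin: centre of its underside, on the plate top. It starts clear of both fences, turned up to 17 degrees from the jig. Home: its +x side flat on fence_far and its +y end flat on fence_side.
- carrier_grip (a point): Centre of the orange upright grip in the middle of the carrier's top: a bar 16 mm thick (carrier x), 30 mm long (carrier y), rising 34 mm above the carrier's flat top; this point is half-way up it, 17 mm above the flat top. Axes as the carrier's. It can be pinched from above across its 16 mm.
- nest_large (a point): Centre of the floor of the large round nest, on the carrier's +y half, 50 mm from the carrier's middle: 50 mm across, 7 mm deep (mouth 7 mm above this point, flush with the carrier's flat top), edge chamfered 2 mm.
- nest_small (a point): Centre of the floor of the small round nest, on the carrier's -y half, 50 mm from the carrier's middle: 42 mm across, 7 mm deep (mouth 7 mm above this point), edge chamfered 2 mm.
- watch_large_center (a point): Centre (half-way up) of the large watch, a round steel disc 44 mm across and 13 mm high, black glass face with green marks on top, about 45 g, loose on the grey mat. Its z axis points out of the glass. A tiny crown on its side is only for looks.
- watch_small_center (a point): Centre (half-way up) of the small watch, a round copper-coloured disc 36 mm across and 13 mm high, black glass face with orange marks on top, about 45 g, loose on the grey mat. Its z axis points out of the glass.
- phone: Bystander: white phone lying flat, 147 x 71 x 8 mm, loose. Origin: centre of its underside.
- wash_bottle: Bystander: white plastic bottle, 46 mm across, 100 mm tall, loose. Origin: centre of its underside.
- flux_jar: Bystander: small amber glass jar with black cap, 36 mm across, 55 mm tall, loose. Origin: centre of its underside.
- duck: Bystander: yellow toy duck, 42 mm across, 64 mm tall, loose. Origin: centre of its underside.
Not all that is in view belongs to the job. Several things have the shape of the carrier; the one meant has the colours described above.

How it is judged (in metres and radians):
On the way, in this order (a step that is already met when the one before it is completed fails the run):
1. both watch bodies sit in the nests of their own size, glass up, while the carrier is not yet in the corner (horizontal distance between watch_large_center and nest_large below 0.0045 m and z of watch_large_center in the frame of nest_large between 0.004 and 0.009 m and angle between each of watch_large_center, watch_small_center's own z axis and vertical below 0.12 rad and horizontal distance between watch_small_center and nest_small below 0.0045 m and z of watch_small_center in the frame of nest_small between 0.004 and 0.009 m and (x of carrier_grip in the frame of jig_corner below -0.04 m or y of carrier_grip in the frame of jig_corner below -0.088 m)), for 0.2 s.
2. the loaded carrier bears against both fences (horizontal distance between watch_large_center and nest_large below 0.0045 m and z of watch_large_center in the frame of nest_large between 0.004 and 0.009 m and angle between each of watch_large_center, watch_small_center's own z axis and vertical below 0.12 rad and horizontal distance between watch_small_center and nest_small below 0.0045 m and z of watch_small_center in the frame of nest_small between 0.004 and 0.009 m and contact force between carrier and fence_far above 1.5 N and contact force between carrier and fence_side above 1.5 N and angle between the x axis of carrier_grip and the x axis of jig_corner, either way round below 0.03 rad and x of carrier_grip in the frame of jig_corner above -0.036 m and y of carrier_grip in the frame of jig_corner above -0.084 m and z of carrier_grip in the frame of jig_corner below 0.043 m and angle between carrier_grip's own z axis and vertical below 0.04 rad), for 0.2 s.
At the end, for the whole second after the job is handed in: Each watch lies glass up on the floor of its own nest (4.5 mm sideways, 2.5 mm in height); the carrier is flat on the plate, within 4 mm of home and 1.7 degrees of square, pressing each fence with over 1.5 N, the fingers still on it with over 2 N; bystanders within 20 mm (all of step 2 and contact force between the fingers and carrier above 2 N); the arm keeps its last pose, push and grip.
It fails at once if the phone is moved more than 20 mm (distance of phone from where it was at the start of the episode above 0.02 m).
It fails at once if the white bottle is moved more than 20 mm (distance of wash_bottle from where it was at the start of the episode above 0.02 m).
It fails at once if the amber jar is moved more than 20 mm (distance of flux_jar from where it was at the start of the episode above 0.02 m).
It fails at once if the toy duck is moved more than 20 mm (distance of duck from where it was at the start of the episode above 0.02 m).
It also fails if it takes over 69 s, if anything falls off the work surface, if the arm or the gripper's body presses on something with over 40 N, if the wrist force passes 120 N, or if a joint passes its speed limit or range.

## Robot

A 6-joint arm with a two-finger parallel gripper is mounted at the origin on the work surface. World frame = base frame: x ahead of the robot, y to its left, z up, the work surface at z = 0. Lengths are in mm, angles in rad, forces in N, time in s.
With the tool pointing down it reaches from about 400 to 925 mm from the base axis. Payload 12.5 kg.
Tool frame: the origin (TCP) lies midway between the tips of the shut fingers; the grasp point (between the pads) lies 19 mm behind it (env.tcp_to_grasp is the distance from the TCP to the grasp point, in mm); z points along the fingers, y is the line along which they close (so a half turn about z gives the same grasp; the last joint's range is limited). The gripper opens to 95 mm and grips with 3 to 60 N. Pads are 20 mm wide; open, the fingers measure 119 mm over their backs; the gripper's body (75 mm by 180 mm) begins 59 mm behind the grasp point.
Start: joints at [1.008, 0.491, 1.559, -0, 1.092, -0.106], TCP at [275.661, 560.944, 214.661] pointing down, gripper open.
Joint ranges: [-3.1, 3.1], [-0.84, 2.19], [0.05, 2.79], [-1.13, 4.28], [0.06, 2.93], [-2.69, 2.69]. Speed limits (rad/s): [2.22, 2.22, 2.79, 3.14, 3.14, 3.14].

## Interface

Orientations are given as [roll, pitch, yaw] about the fixed x, y, z axes, in that order (R = Rz(yaw) Ry(pitch) Rx(roll)).
In Python, from cell import env gives the robot as it stands. The module is installed in compiled form; this text tells all that it offers.
- The arm moves only by the tool step_arm, never from a script. Its argument "plan" is a list that holds one entry, the list of rows, each a list of 5 numbers: the shift along the tool's x, y, z in mm, then the turn about the tool's z in degrees, then the opening, from -1 (shut) to 1 (fully open). A call has 1 to 8 rows; each row is the pose to reach, as a shift and turn from the pose commanded when the call began, along the tool's axes at that moment; what a row does not reach only later rows make up. A row lasts 1/12 s, in which the tool goes at most 41.7 mm and 7.16 degrees, less where a joint would pass 70% of its speed; a pose out of reach is approached as far as the arm can. A call with a gripper value outside its range is refused whole. The fingers move at their own pace and stop on an object; the grip force is fixed at half the most. Time passes only in rows, so rows that repeat a pose let the fingers close. It gives the time, the measured TCP pose, the force, the opening and the grip force at its end, in the units of the state.
- env.state(): the state, without advancing time (a new reading comes with each control period).
- env.read_camera(name): name is "scene" or "side" or "wrist"; returns the picture (384x512x3 uint8, blue, green, red); there is no depth.
- env.get_calibration(name): a dict with "K" (3x3 intrinsics, pixels), "extrinsics" (4x4, takes a point from world to camera coordinates). Camera axes: x right, y up, looking along -z (the intrinsics and any distortion apply to the point x, -y, -z); pixel columns grow to the right and rows downward; lengths in mm; the calibration is good to about 2 mm. A picture is of the moment at which its call begins: read the wrist's pose just before it. get_calibration takes no time and is no camera call; for the wrist camera it gives the pose at the moment of the call.
- env.job_done(): hands the job in; it is judged then, once.
The state is a dict: "t": time; "joints": joint angles; "qvel": joint speeds; "tau": joint torques, N m; "eef_pos": TCP position; "tcp_rot": TCP orientation; "ft_force": force on the tool from outside, world axes, zero at the start; "moment": the same for the moment, N m; "opening": opening from 0.0 (shut) to 1.0 (fully open); "grip_force": force on a finger pad.
Only numpy, scipy, OpenCV 4.12 (cv2) and the standard library are available. Lean on these libraries where they do the work, as an engineer would, in place of code of your own. Each camera call takes 0.05 s, during which the arm holds its last target. There are 200 camera calls.

## Working session

There is one attempt and no reset: what is moved stays moved. The work goes in short steps, Python scripts to look and compute and a tool call to move; the robot and the scene stay as the last step left them, time stands still between calls to the robot, and variables do not carry over. Pictures are saved under pics/ and viewed, at most 10 in all, crops included, and the job is handed in when it is done.

Besides the shell and the picture viewer there is one more tool, called as name(argument=value, ...), one argument or row to a line, values as JSON. step_arm: Moves the arm, as the interface text tells. Its arguments: {"type":"object","properties":{"plan":{"type":"array"}},"required":["plan"]}

```bash
mkdir -p pics; cat > h.py <<'E'
import numpy as np, cv2
from cell import env
def ray(c,u,v):
    K=np.array(c["K"]);E=np.array(c["extrinsics"])
    d=np.linalg.inv(K)@np.array([u,v,1.]);d=np.array([d[0],-d[1],-d[2]])
    return -E[:3,:3].T@E[:3,3], E[:3,:3].T@d
def onz(c,u,v,z):
    o,d=ray(c,u,v);return o+d*(z-o[2])/d[2]
def proj(c,p):
    E=np.array(c["extrinsics"]);q=E[:3,:3]@np.array(p,float)+E[:3,3];w=np.array(c["K"])@np.array([q[0],-q[1],-q[2]]);return w[:2]/w[2]
E
python3 - <<'E'
from h import *
print({k:np.round(v,3) for k,v in env.state().items()})
im=[]
for n in("scene","side"):
    c=env.get_calibration(n);print(n,c.keys(),np.round(c["K"],1).tolist(),np.round(c["extrinsics"],3).tolist())
    a=env.read_camera(n);cv2.imwrite(f"pics/{n}0.png",a);np.save(f"{n}0.npy",a)
E
```

```text
{'t': np.float64(0.0), 'joints': array([ 1.008,  0.492,  1.559,  0.   ,  1.092, -0.106]), 'qvel': array([ 0.001, -0.   ,  0.001, -0.001,  0.   ,  0.   ]), 'tau': array([ 2.0000e-03, -6.1265e+01, -2.5818e+01,  6.9000e-02,  4.8000e-02,
       -0.0000e+00]), 'eef_pos': array([275.52 , 560.723, 214.064]), 'tcp_rot': array([-3.14 , -0.   ,  2.685]), 'ft_force': array([-0.532,  0.659,  0.496]), 'moment': array([0.028, 0.024, 0.069]), 'grip_force': np.float64(0.0), 'opening': np.float64(1.003)}
scene dict_keys(['K', 'extrinsics']) [[473.1, 0.0, 260.7], [0.0, 473.1, 187.5], [0.0, 0.0, 1.0]] [[0.873, 0.487, 0.008, -477.537], [-0.285, 0.496, 0.82, 128.201], [0.396, -0.718, 0.572, -1590.743], [0.0, 0.0, 0.0, 1.0]]
side dict_keys(['K', 'extrinsics']) [[405.7, 0.0, 263.7], [0.0, 405.7, 187.6], [0.0, 0.0, 1.0]] [[-0.992, -0.125, -0.019, 583.102], [0.067, -0.642, 0.764, -115.912], [-0.108, 0.756, 0.645, -1002.296], [0.0, 0.0, 0.0, 1.0]]
```

View pics/scene0.png

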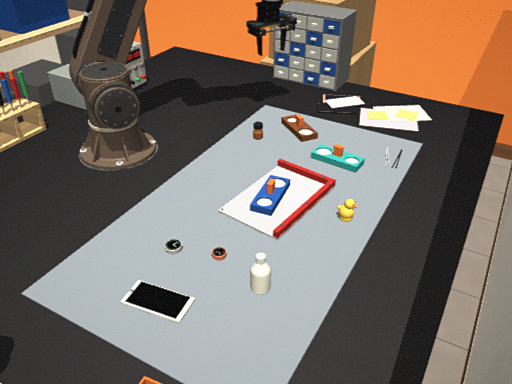

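View pics/side0.png

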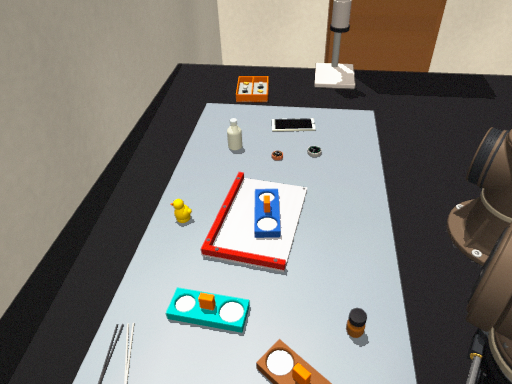

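Scene view: blue carrier with orange grip at (270,194). Its look-alikes are brown at (299,127) and teal at (338,157). The steel/green watch is at (173,246) and the copper/orange watch at (219,254). Phone (158,300), bottle (261,274), jar (258,130) and duck (347,209) are bystanders, and the orange box at (150,380) is not part of the job. The side view agrees: blue carrier (267,213), watches (315,151) and (277,155).

I choose the blue one. Next I'll measure roughly and check it in one close crop.

```bash
cat > m.py <<'E'
from h import *
def blobs(m,amin=15):
    n,l,s,ce=cv2.connectedComponentsWithStats(m.astype(np.uint8)*255)
    return sorted([(s[i,4],ce[i],l==i) for i in range(1,n) if s[i,4]>=amin],key=lambda t:-t[0])
def hsv(a): return cv2.cvtColor(a,cv2.COLOR_BGR2HSV).astype(int)
def red(a): h=hsv(a);return ((h[...,0]<5)|(h[...,0]>174))&(h[...,1]>180)&(h[...,2]>60)
def blue(a): h=hsv(a);return (abs(h[...,0]-110)<9)&(h[...,1]>150)&(h[...,2]>60)
E
python3 - <<'E'
from m import *
for n,(px) in {"scene":[(173,246),(219,254),(261,290),(158,300),(258,137),(347,218)],"side":[(315,151),(277,156),(235,150),(293,126),(357,333),(182,222)]}.items():
    c=env.get_calibration(n);a=np.load(n+"0.npy")
    print(n,[np.round(onz(c,*p,z)[:2],0).tolist() for p,z in zip(px,[12,12,3,11,3,3])])
    b=blobs(blue(a)); print([(t[0],np.round(t[1]).tolist()) for t in b[:4]])
    for k,t in enumerate(blobs(red(a))[:3]):
        r=cv2.minAreaRect(np.argwhere(t[2])[:,::-1].astype(np.float32));q=cv2.convexHull(np.argwhere(t[2])[:,::-1].astype(np.int32))
        q=cv2.approxPolyDP(q,4,True)[:,0]
        print(t[0],[(p.tolist(),np.round(onz(c,*p,31)[:2]).tolist()) for p in q])
    x=[t for t in b if t[0]>60]
    q=cv2.approxPolyDP(cv2.convexHull(np.argwhere(x[0][2])[:,::-1].astype(np.int32)),3,True)[:,0]
    print("car",[(p.tolist(),np.round(onz(c,*p,33)[:2]).tolist()) for p in q])
a=np.load("scene0.npy");b=np.load("side0.npy")
L=cv2.resize(a[150:270,150:350],(800,480),interpolation=cv2.INTER_CUBIC);cv2.imwrite("pics/crop0.png",L)
c=env.get_calibration("wrist");s=env.state();E=np.array(c["extrinsics"]);print(np.round(c["K"],1).tolist(),np.round(-E[:3,:3].T@E[:3,3]-s["eef_pos"]),np.round(E[:3,:3],2).tolist())
E
```

```text
scene [[466.0, -305.0], [582.0, -272.0], [724.0, -317.0], [546.0, -460.0], [366.0, 304.0], [801.0, 29.0]]
[(np.int32(1885), [31.0, 14.0]), (np.int32(542), [269.0, 197.0]), (np.int32(162), [332.0, 26.0]), (np.int32(149), [314.0, 38.0])]
847 [([334, 180], [713.0, 145.0]), ([274, 235], [675.0, -162.0]), ([280, 159], [521.0, 170.0])]
84 [([18, 98], [-574.0, 64.0]), ([10, 78], [-776.0, 183.0])]
55 [([138, 51], [-539.0, 719.0]), ([127, 59], [-509.0, 608.0])]
car [([68, 18], [-1267.0, 947.0]), ([25, 32], [-1255.0, 641.0]), ([0, 28], [-1430.0, 620.0]), ([0, 0], [-1966.0, 1018.0]), ([65, 0], [-1609.0, 1234.0])]
side [[463.0, -297.0], [579.0, -258.0], [717.0, -290.0], [542.0, -439.0], [362.0, 310.0], [796.0, 44.0]]
[(np.int32(723), [267.0, 213.0])]
1297 [([283, 269], [520.0, 190.0]), ([202, 252], [710.0, 162.0]), ([240, 172], [674.0, -144.0]), ([284, 260], [520.0, 164.0])]
car [([279, 236], [538.0, 94.0]), ([255, 236], [595.0, 100.0]), ([256, 190], [617.0, -67.0]), ([277, 189], [561.0, -77.0])]
[[297.2, 0.0, 256.6], [0.0, 297.2, 195.1], [0.0, 0.0, 1.0]] [-74.  37. 168.] [[0.44, 0.9, -0.0], [-0.86, 0.42, -0.29], [-0.26, 0.13, 0.96]]
```

View pics/crop0.png

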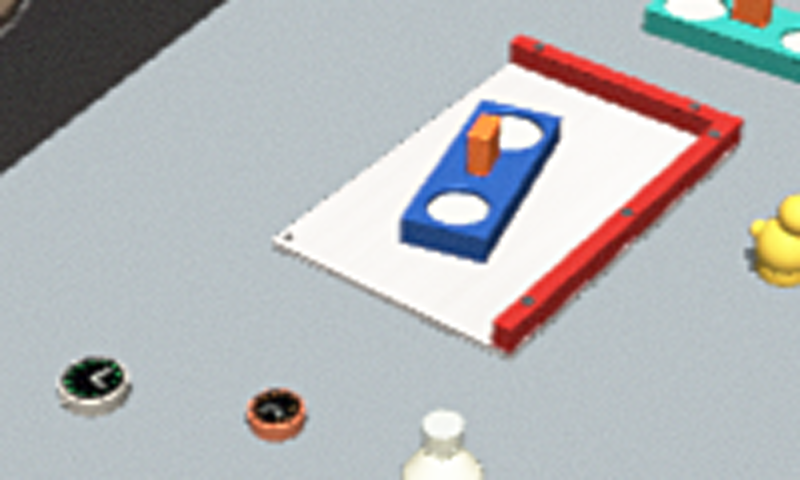

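The crop confirms it: blue carrier with orange grip and two white nests on the red-fenced plate, steel/green watch at lower left, copper/orange watch beside it. Now moving to look from above.

step_arm(
  plan=[
    [[-255, -165, 0, 0, 1], [-255, -165, 0, 0, 1], [-255, -165, 0, 0, 1], [-255, -165, 0, 0, 1], [-255, -165, 0, 0, 1], [-255, -165, 0, 0, 1], [-255, -165, 0, 0, 1], [-255, -165, 0, 0, 1]],
  ],
)

```text
t: 0.77
eef_pos: [433.7, 296.6, 214.5]
tcp_rot: [-3.141, 0.0, 2.682]
ft_force: [-0.7, -0.1, -0.6]
opening: 0.999
grip_force: 0.0
```

step_arm(
  plan=[
    [[-255, -165, 0, 0, 1], [-255, -165, 0, 0, 1], [-255, -165, 0, 0, 1], [-255, -165, 0, 0, 1], [-255, -165, 0, 0, 1], [-255, -165, 0, 0, 1], [-255, -165, 0, 0, 1], [-255, -165, 0, 0, 1]],
  ],
)

```text
t: 1.43
eef_pos: [590.0, 35.6, 214.1]
tcp_rot: [-3.141, 0.001, 2.682]
ft_force: [0.5, -0.6, -0.5]
opening: 1.003
grip_force: 0.0
```

```bash
python3 - <<'E'
from h import *
s=env.state();print(s["t"],np.round(s["eef_pos"]),np.round(s["tcp_rot"],3),np.round(s["qvel"],3))
c=env.get_calibration("wrist");a=env.read_camera("wrist");cv2.imwrite("pics/w1.png",a);np.save("w1.npy",a)
np.savez("w1c.npz",**{k:np.array(v) for k,v in c.items()})
E
```

```text
1.4333 [590.  36. 214.] [-3.141e+00  1.000e-03  2.682e+00] [-0.145  0.07  -0.112  0.018  0.062 -0.135]
```

View pics/w1.png

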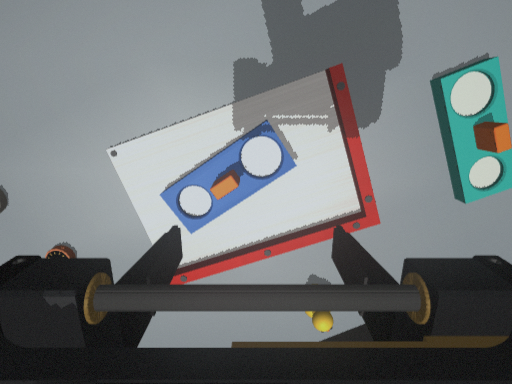

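The wrist view shows the carrier at (228,177) with its large nest at (261,157), small nest at (196,200) and grip at (225,186). The fences meet near (370,218), with the inner corner at about (362,213). The arm was still settling, so I'll take the picture again and measure.

```bash
cat >> m.py <<'E'
def fitz(c,m,z):
    k=[max(q,key=cv2.contourArea) for q in [cv2.findContours(m.astype(np.uint8),cv2.RETR_EXTERNAL,cv2.CHAIN_APPROX_NONE)[0]]][0][:,0]
    return np.array([onz(c,u,v,z)[:2] for u,v in k])
def circ(P):
    A=np.c_[2*P,np.ones(len(P))];x=np.linalg.lstsq(A,(P**2).sum(1),rcond=None)[0];return x[:2],np.sqrt(x[2]+x[:2]@x[:2])
def carrier(c,a):
    b=blue(a);b[260:]=False
    t=blobs(b)[0];bm=t[2].astype(np.uint8)
    cs,h=cv2.findContours(bm,cv2.RETR_CCOMP,cv2.CHAIN_APPROX_NONE)
    out=[]
    for i,q in enumerate(cs):
        if h[0][i][3]>=0 and cv2.contourArea(q)>150:
            out.append((circ(np.array([onz(c,u,v,33)[:2] for u,v in q[:,0]])),cv2.contourArea(q)))
    return out,bm
E
cat > look.py <<'E'
from m import *
import sys
s=env.state();print(np.round(s["qvel"],3).max(),np.round(s["eef_pos"],1),np.round(s["tcp_rot"],4))
c=env.get_calibration("wrist");a=env.read_camera("wrist");n=sys.argv[1]
cv2.imwrite(f"pics/{n}.png",a);np.save(n+".npy",a)
o,bm=carrier(c,a)
for (p,r),ar in o: print("nest",np.round(p,1),round(float(r),1),ar)
np.savez(n+"c.npz",**{k:np.array(v) for k,v in c.items()})
E
python3 look.py w2; python3 - <<'E'
from m import *
c=dict(np.load("w2c.npz"));a=np.load("w2.npy")
h=hsv(a)
r=((h[...,0]<6)|(h[...,0]>172))&(h[...,1]>150)&(h[...,2]>40); r[262:]=False
# inner edge far fence: columns 200..320, first red row from top ; side fence: rows 90..200, first red col from left
def first(ax,rng,lo,hi):
    P=[]
    for k in rng:
        l=r[lo:hi,k] if ax==0 else r[k,lo:hi]
        i=np.flatnonzero(l)
        if len(i)>5: P.append(((k,i[0]+lo-.5),(k,i[-1]+lo+.5)) if ax==0 else ((i[0]+lo-.5,k),(i[-1]+lo+.5,k)))
    return np.array(P,float)
F=first(0,range(195,325,2),215,262);S=first(1,range(90,195,2),315,385)
L={}
for nm,A in(("far",F),("side",S)):
    for j,z in((0,11),(1,31)):
        P=np.array([onz(c,*p,z)[:2] for p in A[:,j]],np.float32)
        vx,vy,x,y=cv2.fitLine(P,cv2.DIST_HUBER,0,.01,.01).ravel();L[nm,j]=(np.array([x,y]),np.array([vx,vy]))
        print(nm,"in" if j==0 else "out",np.round([x,y],1),"deg",round(np.degrees(np.arctan2(vy,vx)),2),"res",np.round(np.std((P-[x,y])@[-vy,vx]),2))
for nm in("far","side"):
    p,d=L[nm,0];q,_=L[nm,1];print(nm,"width",abs((q-p)@[-d[1],d[0]]))
p,d=L["far",0];q,e=L["side",0];t=np.linalg.solve(np.c_[d,-e],q-p);print("corner",p+t[0]*d)
E
```

```text
0.069 [589.8  35.9 214. ] [-3.1412e+00  2.0000e-04  2.6811e+00]Traceback (most recent call last):
  File "look.py", line 6, in <module>
    o,bm=carrier(c,a)
         ~~~~~~~^^^^^
  File "m.py", line 15, in carrier
    t=blobs(b)[0];bm=t[2].astype(np.uint8)
      ~~~~~~~~^^^
IndexError: list index out of range
Traceback (most recent call last):
FileNotFoundError: [Errno 2] No such file or directory: 'w2c.npz'
```

```bash
sed -i 's/^def blue.*/def blue(a): h=hsv(a);return (abs(h[...,0]-114)<13)\&(h[...,1]>110)\&(h[...,2]>40)/' m.py
cat > jig.py <<'E'
from m import *
c=dict(np.load("w2c.npz"));a=np.load("w2.npy")
print(hsv(a)[[177,250,150,190],[210,267,352,352]].tolist())
h=hsv(a)
r=((h[...,0]<6)|(h[...,0]>172))&(h[...,1]>150)&(h[...,2]>40); r[262:]=False
def first(ax,rng,lo,hi):
    P=[]
    for k in rng:
        l=r[lo:hi,k] if ax==0 else r[k,lo:hi]
        i=np.flatnonzero(l)
        if len(i)>5: P.append(((k,i[0]+lo-.5),(k,i[-1]+lo+.5)) if ax==0 else ((i[0]+lo-.5,k),(i[-1]+lo+.5,k)))
    return np.array(P,float)
F=first(0,range(235,325,2),215,262);S=first(1,range(90,195,2),315,385)
L={}
for nm,A in(("far",F),("side",S)):
    for j,z in((0,11),(1,31)):
        P=np.array([onz(c,*p,z)[:2] for p in A[:,j]],np.float32)
        vx,vy,x,y=cv2.fitLine(P,cv2.DIST_HUBER,0,.01,.01).ravel();L[nm,j]=(np.array([x,y]),np.array([vx,vy]))
        print(nm,"in" if j==0 else "out",np.round([x,y],1),"deg",round(np.degrees(np.arctan2(vy,vx)),2),"res",np.round(np.std((P-[x,y])@[-vy,vx]),2))
for nm in("far","side"):
    p,d=L[nm,0];q,_=L[nm,1];print(nm,"width",abs((q-p)@[-d[1],d[0]]))
p,d=L["far",0];q,e=L["side",0];t=np.linalg.solve(np.c_[d,-e],q-p);print("corner",p+t[0]*d)
E
python3 look.py w2; python3 jig.py
```

```text
0.056 [588.5  38.  213.9] [-3.1413e+00 -8.0000e-04  2.6816e+00]
nest [585.2 -47.4] 21.8 921.0
nest [582.6  -2.9] 18.5 620.0
nest [572.1  50.3] 25.8 1475.5
[[109, 127, 191], [1, 165, 192], [0, 167, 183], [50, 4, 207]]
far in [696.1  29. ] deg 82.5 res 0.46
far out [699.4  30. ] deg 81.8 res 1.1
side in [617.3 152.4] deg -7.83 res 0.78
side out [627.5 160.3] deg -7.34 res 0.43
far width 3.2184734
side width 9.129515
corner [710.6225 139.6023]
```

```bash
python3 - <<'E'
from m import *
a=np.load("w2.npy");c=dict(np.load("w2c.npz"))
for u in (290,): print([(v,a[v,u].tolist(),np.round(onz(c,u,v,31)[:2]).tolist()) for v in range(216,262,1)])
for v in (160,): print([(u,a[v,u].tolist()) for u in range(338,376)])
E
```

```text
[(216, [215, 213, 207], [655.0, 53.0]), (217, [213, 210, 206], [656.0, 52.0]), (218, [214, 213, 206], [657.0, 52.0]), (219, [212, 212, 207], [658.0, 51.0]), (220, [209, 212, 206], [660.0, 51.0]), (221, [207, 212, 207], [661.0, 50.0]), (222, [207, 210, 206], [662.0, 49.0]), (223, [214, 214, 209], [663.0, 49.0]), (224, [210, 210, 206], [665.0, 48.0]), (225, [212, 211, 206], [666.0, 48.0]), (226, [214, 212, 206], [667.0, 47.0]), (227, [214, 212, 206], [668.0, 47.0]), (228, [214, 212, 206], [670.0, 46.0]), (229, [210, 212, 206], [671.0, 45.0]), (230, [209, 211, 205], [672.0, 45.0]), (231, [205, 208, 203], [673.0, 44.0]), (232, [177, 180, 177], [675.0, 44.0]), (233, [133, 134, 137], [676.0, 43.0]), (234, [116, 118, 126], [677.0, 42.0]), (235, [79, 79, 99], [679.0, 42.0]), (236, [57, 57, 79], [680.0, 41.0]), (237, [60, 59, 80], [681.0, 41.0]), (238, [59, 57, 82], [682.0, 40.0]), (239, [59, 60, 81], [684.0, 40.0]), (240, [58, 60, 80], [685.0, 39.0]), (241, [61, 62, 106], [686.0, 38.0]), (242, [67, 69, 160], [688.0, 38.0]), (243, [65, 66, 188], [689.0, 37.0]), (244, [65, 67, 189], [690.0, 37
[... 830 characters left out ...]
[209, 213, 207]), (346, [119, 121, 138]), (347, [62, 63, 90]), (348, [61, 61, 87]), (349, [59, 59, 86]), (350, [67, 69, 147]), (351, [65, 68, 179]), (352, [65, 68, 183]), (353, [65, 70, 183]), (354, [66, 69, 184]), (355, [65, 67, 183]), (356, [68, 71, 185]), (357, [65, 69, 183]), (358, [66, 69, 184]), (359, [65, 68, 184]), (360, [65, 67, 183]), (361, [66, 68, 182]), (362, [63, 68, 183]), (363, [95, 97, 172]), (364, [156, 153, 154]), (365, [161, 159, 152]), (366, [160, 156, 151]), (367, [161, 159, 153]), (368, [161, 158, 151]), (369, [161, 158, 152]), (370, [160, 158, 152]), (371, [160, 156, 151]), (372, [162, 158, 152]), (373, [160, 157, 150]), (374, [159, 158, 151]), (375, [159, 157, 150])]
```

```bash
sed -i 's/((0,11),(1,31))/((0,31),(1,31))/; s/range(235,325,2)/range(262,325,2)/; s/h\[...,2\]>40); r\[/h[...,2]>140); r[/' jig.py; python3 jig.py; python3 - <<'E'
from m import *
c=dict(np.load("w2c.npz"));a=np.load("w2.npy");h=hsv(a)
g=(h[...,0]<14)&(h[...,0]>6)&(h[...,1]>150);g[230:]=False;g[:,300:]=False
for t in blobs(g)[:2]: print(t[0],t[1],onz(c,*t[1],60))
E
```

```text
[[109, 127, 191], [1, 165, 192], [0, 167, 183], [50, 4, 207]]
far in [687.3  38.4] deg 82.61 res 0.48
far out [701.8  45.8] deg 82.4 res 0.41
side in [636.  144.9] deg -8.11 res 0.33
side out [632.7 159.7] deg -7.56 res 0.34
far width 13.390934
side width 14.182872
corner [699.93945 135.76346]
47 [224.04255319 184.36170213] [575.69767097   4.14952947  60.        ]
```

Jig yaw is about -7.6°, the inner corner about (699,135) and carrier yaw about +7.6°, with nests 98.6 mm apart (100 expected). Next, look over the watches.

step_arm(
  plan=[
    [[-75, -265, 50, 0, 1], [-75, -265, 50, 0, 1], [-75, -265, 50, 0, 1], [-75, -265, 50, 0, 1], [-75, -265, 50, 0, 1], [-75, -265, 50, 0, 1], [-75, -265, 50, 0, 1], [-75, -265, 50, 0, 1]],
  ],
)

```text
t: 2.25
eef_pos: [537.1, -233.5, 163.6]
tcp_rot: [-3.141, -0.001, 2.683]
ft_force: [-0.3, 0.1, -0.3]
opening: 1.001
grip_force: 0.0
```

step_arm(
  plan=[
    [[0, 0, 0, 0, 1], [0, 0, 0, 0, 1], [0, 0, 0, 0, 1]],
  ],
)

```text
t: 2.5
eef_pos: [538.6, -229.1, 165.0]
tcp_rot: [3.141, 0.0, 2.687]
ft_force: [0.4, -0.1, 0.1]
opening: 1.001
grip_force: 0.0
```

```bash
python3 look.py w3
```

```text
0.001 [ 538.6 -229.1  165. ] [3.1413e+00 2.0000e-04 2.6869e+00]
nest [584.6 -51.2] 21.2 1374.5
```

View pics/w3.png

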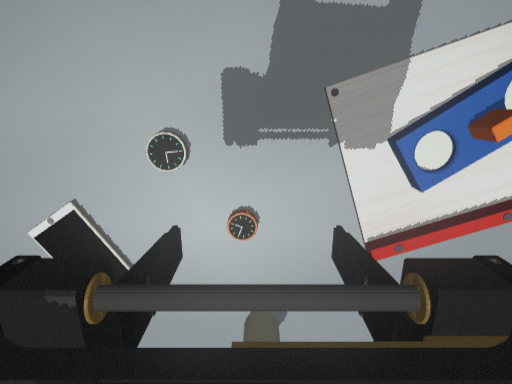

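The large watch is at (167,152) and the small one at (242,226), both glass up. The bottle is at (262,325) and the phone corner at (75,205). Measuring each face at z=16.

```bash
cat > wat.py <<'E'
from m import *
import sys
def watch(n,seeds):
    c=dict(np.load(n+"c.npz"));a=np.load(n+".npy");g=cv2.cvtColor(a,cv2.COLOR_BGR2GRAY)
    for (u,v,w) in seeds:
        m=np.zeros_like(g);m[v-w:v+w,u-w:u+w]=1
        d=((g<80)&(m>0)).astype(np.uint8);d=cv2.morphologyEx(d,cv2.MORPH_CLOSE,np.ones((5,5)))
        t=max(blobs(d),key=lambda t:t[0]);P=fitz(c,t[2],16)
        hull=cv2.convexHull(P.astype(np.float32))[:,0];p,r=circ(hull)
        print("watch",np.round(p,1),"r",round(float(r),1),t[0],np.round(t[1]))
watch(sys.argv[1],eval(sys.argv[2]))
E
python3 wat.py w3 "[(167,152,24),(242,226,18)]"
python3 - <<'E'
from m import *
s=env.state();y=s["tcp_rot"][2];print(np.round([np.cos(y),np.sin(y)],4))
E
```

```text
watch [ 465.7 -298.4] r 20.4 1094 [168. 151.]
watch [ 576.2 -265.1] r 16.6 596 [242. 224.]
[-0.8984  0.4391]
```

step_arm(
  plan=[
    [[35, -94, 110, 0, 0.5], [35, -94, 110, 0, 0.5], [35, -94, 110, 0, 0.5], [35, -94, 110, 0, 0.5], [35, -94, 110, 0, 0.5], [35, -94, 110, 0, 0.5], [35, -94, 110, 0, 0.5], [35, -94, 110, 0, 0.5]],
  ],
)

```text
t: 3.22
eef_pos: [466.8, -299.4, 56.0]
tcp_rot: [-3.141, 0.002, 2.686]
ft_force: [0.1, 0.9, 0.0]
opening: 0.747
grip_force: 0.0
```

```bash
python3 look.py w4; python3 - <<'E'
from m import *
c=env.get_calibration("wrist");print(proj(c,[465.7,-298.4,16]),env.state()["opening"])
E
```

```text
0.005 [ 466.8 -299.4   56. ] [-3.1412e+00  2.4000e-03  2.6864e+00]
[256.52671179 217.15344289] 0.7485248104005205Traceback (most recent call last):
  File "look.py", line 6, in <module>
    o,bm=carrier(c,a)
         ~~~~~~~^^^^^
  File "m.py", line 15, in carrier
    t=blobs(b)[0];bm=t[2].astype(np.uint8)
      ~~~~~~~~^^^
IndexError: list index out of range
```

View pics/w4.png

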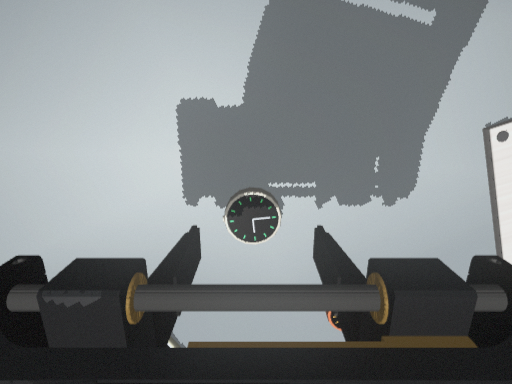

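The watch is at (252,218) between the open fingers, about 3 mm left of the prediction. Refining from this picture.

```bash
sed -i 's/^o,bm=.*/np.savez(n+"c.npz",**{k:np.array(v) for k,v in c.items()})\nprint("open",s["opening"])\nif not blue(a)[:260].sum()>200: sys.exit()\no,bm=carrier(c,a)/' look.py; python3 look.py w5; python3 wat.py w5 "[(252,218,35)]"; python3 - <<'E'
from m import *
c=env.get_calibration("wrist")
print(onz(c,252.5,218,16))
E
```

```text
0.006 [ 466.7 -299.4   55.9] [-3.1412e+00  2.3000e-03  2.6865e+00]
open 0.7485248104005205
watch [ 465.3 -301.6] r 18.7 1840 [252. 218.]
[ 464.72587678 -301.43162002   16.        ]
```

step_arm(
  plan=[
    [[0.5, -2.6, 25, 0, 0.5], [0.5, -2.6, 40, 0, 0.5], [0.5, -2.6, 47, 0, 0.5], [0.5, -2.6, 47, 0, 0.5], [0.5, -2.6, 47, 0, -0.3], [0.5, -2.6, 47, 0, -0.3], [0.5, -2.6, 47, 0, -0.3], [0.5, -2.6, 47, 0, -0.3]],
  ],
)

```text
t: 3.98
eef_pos: [464.1, -302.3, 8.4]
tcp_rot: [-3.141, 0.001, 2.685]
ft_force: [0.3, 0.1, 0.7]
opening: 0.521
grip_force: 0.0
```

step_arm(
  plan=[
    [[0, 0, 0, 0, -0.3], [0, 0, 0, 0, -0.3], [0, 0, 0, 0, -0.3]],
  ],
)

```text
t: 4.23
eef_pos: [464.0, -302.2, 8.1]
tcp_rot: [-3.142, 0.001, 2.685]
ft_force: [-1.1, 1.3, 6.9]
opening: 0.457
grip_force: 30.0
```

step_arm(
  plan=[
    [[0, 0, -40, 0, -0.3], [0, 0, -80, 0, -0.3], [10, 40, -100, 7, -0.3], [20, 80, -100, 14, -0.3], [26, 120, -100, 21, -0.3], [32, 160, -100, 28, -0.3], [38, 200, -100, 35, -0.3], [44, 240, -100, 42, -0.3]],
  ],
)

```text
t: 4.9
eef_pos: [525.1, -82.7, 107.8]
tcp_rot: [3.141, 0.0, 1.992]
ft_force: [0.6, -0.8, -0.3]
opening: 0.453
grip_force: 30.0
```

step_arm(
  plan=[
    [[0, 0, 0, 7, -0.3], [0, 0, 0, 14, -0.3], [0, 0, 0, 14.2, -0.3], [0, 0, 0, 14.2, -0.3]],
  ],
)

```text
t: 5.23
eef_pos: [524.9, -84.4, 107.6]
tcp_rot: [-3.141, -0.0, 1.754]
ft_force: [0.5, 0.4, -1.1]
opening: 0.454
grip_force: 30.0
```

```bash
python3 look.py w6; cat > go.py <<'E'
from m import *
import sys
x,y,z,yaw=map(float,sys.argv[1:5]);s=env.state();w=s["tcp_rot"][2];p=s["eef_pos"]
d=np.array([x,y])-p[:2]
print("shift",np.round([d@[np.cos(w),np.sin(w)],d@[np.sin(w),-np.cos(w)],p[2]-z,(np.degrees(w)-yaw+180)%360-180],1))
E
python3 go.py 572 50 70 97.6
```

```text
-0.001 [524.9 -84.4 107.6] [-3.1415e+00 -1.0000e-04  1.7540e+00]
open 0.4535279148655778
nest [584.8 -48. ] 21.3 1962.0
nest [585.6   0.9] 17.9 1616.5
nest [572.1  49.2] 24.9 3898.5
shift [123.8  71.   37.6   2.9]
```

View pics/w6.png

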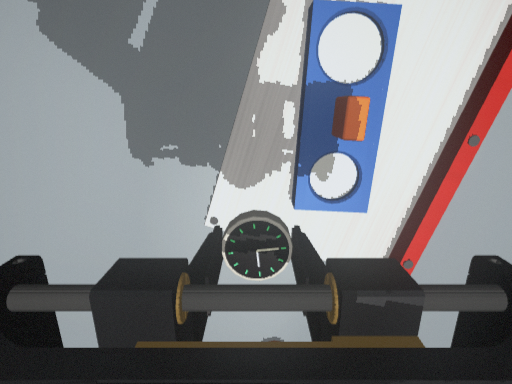

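The watch is held level at (257,246). The carrier's large nest is at (349,48) and the small one at (333,176). Measuring the held watch's offset from the TCP.

```bash
python3 - <<'E'
from m import *
c=dict(np.load("w6c.npz"));p=np.array([524.9,-84.4])
w=1.754
for u,v in((257.5,246),(257.5,249)):
    q=onz(c,u,v,115.5)[:2]-p;print(q,q@[np.cos(w),np.sin(w)],q@[np.sin(w),-np.cos(w)])
E
python3 go.py 572 50.2 75 97.5
```

```text
[0.76551336 2.67480452] 2.490580264026517 1.2399999564791722
[1.12550186 0.7256845 ] 0.5084956753554747 1.2388723015535856
shift [124.   71.   32.6   3. ]
```

step_arm(
  plan=[
    [[123, 71, 0, 3, -0.3], [123, 71, 0, 3, -0.3], [123, 71, 0, 3, -0.3], [123, 71, 0, 3, -0.3], [123, 71, 50, 3, -0.3], [123, 71, 50, 3, -0.3], [123, 71, 50, 3, -0.3], [123, 71, 50, 3, -0.3]],
  ],
)

```text
t: 5.95
eef_pos: [572.5, 48.4, 57.7]
tcp_rot: [-3.14, -0.0, 1.698]
ft_force: [-0.5, 0.3, 0.4]
opening: 0.45
grip_force: 30.0
```

```bash
python3 look.py w7; python3 go.py 572 49.2 35 97.5
```

```text
0.008 [572.5  48.4  57.7] [-3.1400e+00 -3.0000e-04  1.6983e+00]
open 0.44952312050305065
shift [ 1.  -1.  23.5 -0.2]
```

View pics/w7.png

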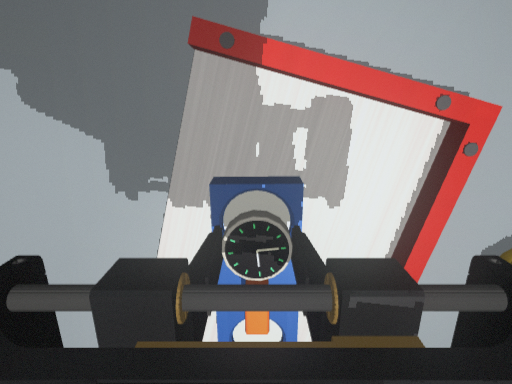

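The held watch at (257,247) is aligned sideways with the carrier (edges at 211 and 302). I'll check the lengthwise alignment from the nest's far edge (row ~191) and the carrier's end edge (row ~178).

```bash
python3 - <<'E'
from m import *
c=dict(np.load("w7c.npz"));a=np.load("w7.npy");p=np.array([572.5,48.4]);w=1.6983
T=np.array([[np.cos(w),np.sin(w)],[np.sin(w),-np.cos(w)]])
print([(v,a[v,257].tolist()) for v in list(range(174,196))+list(range(208,222))+list(range(274,286))])
for nm,u,v,z in(("end",257,177.5,33),("nest",257,191,33),("wfar",257,212,65.6),("wnear",257,281,65.6),("L",211,205,33),("R",302.5,205,33)): print(nm,np.round(T@(onz(c,u,v,z)[:2]-p),1))
E
```

```text
[(174, [152, 154, 157]), (175, [151, 154, 157]), (176, [130, 128, 128]), (177, [79, 60, 52]), (178, [80, 62, 54]), (179, [76, 60, 53]), (180, [78, 61, 51]), (181, [79, 60, 52]), (182, [78, 60, 50]), (183, [88, 65, 53]), (184, [109, 74, 58]), (185, [118, 77, 56]), (186, [119, 78, 58]), (187, [120, 80, 61]), (188, [105, 72, 55]), (189, [99, 74, 62]), (190, [128, 122, 116]), (191, [150, 156, 156]), (192, [151, 157, 158]), (193, [151, 156, 156]), (194, [149, 155, 155]), (195, [148, 154, 154]), (208, [150, 156, 156]), (209, [140, 146, 146]), (210, [113, 117, 118]), (211, [80, 82, 83]), (212, [77, 80, 80]), (213, [79, 84, 83]), (214, [84, 85, 87]), (215, [80, 85, 85]), (216, [94, 99, 101]), (217, [117, 124, 125]), (218, [131, 138, 141]), (219, [129, 135, 138]), (220, [103, 108, 111]), (221, [41, 41, 40]), (274, [49, 49, 46]), (275, [52, 47, 49]), (276, [51, 46, 46]), (277, [52, 49, 49]), (278, [147, 155, 158]), (279, [203, 216, 218]), (280, [161, 173, 182]), (281, [43, 58, 101]), (282, [41, 56, 100]), (283, [37, 53, 92]), (284, [48, 53, 75]), (285, [50, 51, 47])]
end [36.5  1.1]
nest [27.1  1.1]
wfar [24.1  1.1]
wnear [-21.5   1. ]
L [ 17.2 -30.5]
R [17.1 32.3]
```

step_arm(
  plan=[
    [[2.2, 0, 8, 0, -0.3], [2.2, 0, 16, 0, -0.3], [2.2, 0, 22.8, 0, -0.3], [2.2, 0, 22.8, 0, -0.3], [2.2, 0, 22.8, 0, -0.3]],
  ],
)

```text
t: 6.42
eef_pos: [572.3, 51.4, 34.5]
tcp_rot: [-3.141, -0.0, 1.698]
ft_force: [0.0, -0.1, -0.6]
opening: 0.449
grip_force: 30.0
```

step_arm(
  plan=[
    [[0, 0, 0, 0, 0.1], [0, 0, 0, 0, 0.2], [0, 0, 0, 0, 0.2], [0, 0, 0, 0, 0.2], [0, 0, -40, 0, 0.2], [0, 0, -80, 0, 0.4], [0, 0, -100, 0, 0.4], [0, 0, -100, 0, 0.4]],
  ],
)

```text
t: 7.08
eef_pos: [574.4, 51.5, 139.5]
tcp_rot: [3.134, 0.001, 1.698]
ft_force: [0.4, -0.4, 0.6]
opening: 0.694
grip_force: 0.0
```

```bash
python3 look.py w8; python3 - <<'E'
from m import *
c=dict(np.load("w8c.npz"));a=np.load("w8.npy");g=cv2.cvtColor(a,cv2.COLOR_BGR2GRAY)
t=[np.round(proj(c,p)).tolist() for p in([571.9,50.5,39],[585,-49,33])];print(t)
E
python3 go.py 576.2 -265.1 110 153.8; python3 go.py 576.2 -265.1 110 97
```

```text
0.062 [574.4  51.5 139.5] [3.1341e+00 1.1000e-03 1.6982e+00]
open 0.6942522199788749
nest [572.8  51.8] 25.1 2038.0
[[252.0, 197.0], [253.0, 285.0]]
shift [-314.4  -37.5   27.1  -56.5]
shift [-3.144e+02 -3.750e+01  2.710e+01  3.000e-01]
```

View pics/w8.png

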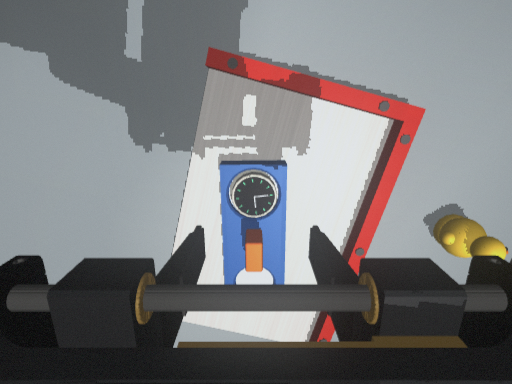

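The large watch sits in its nest at (254,194), inside the carrier edges (220–286) and square. One picture view is left, so I'll measure numerically from here. Now the small watch.

step_arm(
  plan=[
    [[-40, -5, 0, -7, 0.4], [-80, -10, 0, -14, 0.4], [-120, -15, 0, -21, 0.4], [-160, -20, 0, -28, 0.4], [-200, -25, 0, -35, 0.4], [-240, -30, 0, -42, 0.4], [-280, -35, 20, -49, 0.4], [-314, -37, 40, -50, 0.4]],
  ],
)

```text
t: 7.8
eef_pos: [575.0, -260.4, 97.9]
tcp_rot: [3.142, 0.001, 2.578]
ft_force: [0.6, 0.3, 0.1]
opening: 0.702
grip_force: 0.0
```

step_arm(
  plan=[
    [[0, 0, 30, 0, 0.4], [0, 0, 40, 0, 0.4], [0, 0, 40, 0, 0.4], [0, 0, 40, 0, 0.4]],
  ],
)

```text
t: 8.13
eef_pos: [575.1, -257.0, 58.0]
tcp_rot: [3.141, -0.002, 2.571]
ft_force: [0.0, -0.8, 0.6]
opening: 0.699
grip_force: 0.0
```

```bash
python3 look.py w9; python3 - <<'E'
from m import *
c=dict(np.load("w9c.npz"));a=np.load("w9.npy");g=cv2.cvtColor(a,cv2.COLOR_BGR2GRAY);h=hsv(a)
u,v=np.round(proj(c,[576.2,-265.1,16])).astype(int);print(u,v)
k=30
m=np.zeros(g.shape,bool);m[v-k:v+k,u-k:u+k]=True
for nm,mm in(("dark",(g<80)&m),("copper",(h[...,0]<15)&(h[...,1]>90)&(h[...,2]>50)&m)):
    t=blobs(mm)[0];P=fitz(c,t[2],16);H=cv2.convexHull(P.astype(np.float32))[:,0];p,r=circ(H);print(nm,np.round(p,1),round(float(r),1),t[0],np.round(t[1],1))
E
```

```text
0.01 [ 575.1 -257.    58. ] [ 3.1415e+00 -2.0000e-03  2.5712e+00]
open 0.6988094995398896
248 225
dark [ 578.9 -267.1] 14.5 807 [247.9 228.1]
copper [ 577.4 -266.1] 17.9 426 [248.5 221. ]
```

```bash
python3 go.py 578 -266.7 9 147
```

```text
shift [-7.1 -6.8 50.1  0.3]
```

step_arm(
  plan=[
    [[-7.3, -6.7, 10, 0, 0.3], [-7.3, -6.7, 35, 0, 0.1], [-7.3, -6.7, 49.5, 0, 0.1], [-7.3, -6.7, 49.5, 0, 0.1], [-7.3, -6.7, 49.5, 0, -0.5], [-7.3, -6.7, 49.5, 0, -0.5], [-7.3, -6.7, 49.5, 0, -0.5], [-7.3, -6.7, 49.5, 0, -0.5]],
  ],
)

```text
t: 8.85
eef_pos: [578.5, -267.9, 10.3]
tcp_rot: [3.141, 0.002, 2.571]
ft_force: [0.6, -0.1, 4.1]
opening: 0.367
grip_force: 30.0
```

step_arm(
  plan=[
    [[0, 0, 0, 0, -0.5], [0, 0, 0, 0, -0.5], [0, 0, 0, 0, -0.5], [0, 0, 0, 0, -0.5]],
  ],
)

```text
t: 9.18
eef_pos: [578.5, -267.9, 10.2]
tcp_rot: [3.141, 0.002, 2.571]
ft_force: [0.0, 2.1, 6.9]
opening: 0.366
grip_force: 30.0
```

step_arm(
  plan=[
    [[0, 0, -40, 0, -0.5], [0, 0, -80, 0, -0.5], [20, 25, -95, 7, -0.5], [38, 55, -95, 14, -0.5], [57, 83, -95, 21, -0.5], [75, 110, -95, 28, -0.5], [75, 110, -95, 35, -0.5], [75, 110, -95, 42, -0.5]],
  ],
)

```text
t: 9.85
eef_pos: [574.2, -132.7, 104.6]
tcp_rot: [3.141, 0.0, 1.834]
ft_force: [0.0, -0.5, -0.9]
opening: 0.364
grip_force: 30.0
```

step_arm(
  plan=[
    [[0, 0, 0, 7, -0.5], [0, 0, 0, 7.8, -0.5], [0, 0, 0, 7.8, -0.5], [0, 0, 0, 7.8, -0.5]],
  ],
)

```text
t: 10.18
eef_pos: [574.1, -134.8, 104.1]
tcp_rot: [3.141, 0.0, 1.705]
ft_force: [0.3, -1.1, -0.5]
opening: 0.367
grip_force: 30.0
```

```bash
python3 look.py w10; python3 go.py 585 -49 58 97.5; python3 - <<'E'
from m import *
c=dict(np.load("w10c.npz"));a=np.load("w10.npy");h=hsv(a);p=env.state()["eef_pos"][:2]
m=(h[...,0]<15)&(h[...,1]>90)&(h[...,2]>50);m[:190]=False;m[:,:200]=False;m[:,315:]=False
m[295:]=False
t=blobs(m)[0];z=env.state()["eef_pos"][2]-7.2+13
P=fitz(c,t[2],z);H=cv2.convexHull(P.astype(np.float32))[:,0];q,r=circ(H);print(t[0],t[1],"held off",np.round(q-p,1),r)
E
```

```text
0.006 [ 574.1 -134.8  104.1] [3.1414 0.     1.7051]
open 0.3674580665154064
nest [586.8 -48.8] 21.3 2515.5
shift [83.6 22.2 46.1  0.2]
590 [256.6779661  240.05762712] held off [0.7 2.5] 17.672146418912337
```

step_arm(
  plan=[
    [[42, 11, 0, 0, -0.5], [84, 22, 0, 0, -0.5], [84, 22, 0, 0, -0.5], [84, 22, 25, 0, -0.5], [84, 22, 46, 0, -0.5], [84, 22, 46, 0, -0.5], [84, 22, 46, 0, -0.5], [84, 22, 46, 0, -0.5]],
  ],
)

```text
t: 10.9
eef_pos: [585.5, -48.9, 58.8]
tcp_rot: [3.141, 0.0, 1.702]
ft_force: [0.4, 0.1, -0.4]
opening: 0.368
grip_force: 30.0
```

```bash
python3 look.py w11; python3 - <<'E'
from m import *
c=dict(np.load("w11c.npz"));a=np.load("w11.npy");s=env.state();p=s["eef_pos"][:2];w=s["tcp_rot"][2]
T=np.array([[np.cos(w),np.sin(w)],[np.sin(w),-np.cos(w)]])
f=lambda u,v,z:np.round(T@(onz(c,u,v,z)[:2]-p),1)
col=255
print([(v,a[v,col].tolist(),f(col,v,33)[0]) for v in range(180,216)])
zt=s["eef_pos"][2]-7.2+13
print([(v,a[v,col].tolist(),f(col,v,zt)[0]) for v in list(range(206,226))+list(range(262,286))])
b=blue(a)
for v in(180,195): 
    i=np.flatnonzero(b[v,150:370])+150;print(v,i[0],i[-1],f(i[0]-.5,v,33),f(i[-1]+.5,v,33))
h=hsv(a);m=(h[...,0]<15)&(h[...,1]>90)&(h[...,2]>50)
for v in(235,245): i=np.flatnonzero(m[v,210:305])+210;print("w",v,i[0],i[-1],f(i[0]-.5,v,zt),f(i[-1]+.5,v,zt))
E
```

```text
0.006 [585.5 -48.9  58.8] [3.1408e+00 2.0000e-04 1.7020e+00]
open 0.3680649982859624
nest [580.1  -3.9] 16.8 1763.5
nest [573.1  50.2] 24.4 5450.5
[(180, [54, 90, 170], np.float64(34.6)), (181, [54, 90, 172], np.float64(33.9)), (182, [54, 89, 171], np.float64(33.2)), (183, [52, 88, 170], np.float64(32.5)), (184, [54, 92, 172], np.float64(31.8)), (185, [54, 90, 172], np.float64(31.1)), (186, [54, 90, 172], np.float64(30.4)), (187, [53, 89, 171], np.float64(29.7)), (188, [55, 91, 171], np.float64(29.0)), (189, [56, 91, 172], np.float64(28.3)), (190, [57, 90, 167], np.float64(27.6)), (191, [54, 82, 152], np.float64(26.9)), (192, [83, 73, 115], np.float64(26.2)), (193, [117, 73, 53], np.float64(25.4)), (194, [115, 72, 50], np.float64(24.7)), (195, [114, 71, 52], np.float64(24.0)), (196, [104, 69, 52], np.float64(23.3)), (197, [103, 82, 73], np.float64(22.6)), (198, [132, 128, 124], np.float64(21.9)), (199, [146, 152, 153], np.float64(21.1)), (200, [148, 154, 154], np.float64(20.4)), (201, [147, 152, 152], np.float64(19.7)), (202, [148, 155, 155], np.float64(19.0)), (203, [147, 151, 153],
[... 1780 characters left out ...]
6, 228, 226], np.float64(-16.9)), (274, [225, 229, 226], np.float64(-17.6)), (275, [226, 228, 226], np.float64(-18.3)), (276, [227, 229, 227], np.float64(-19.0)), (277, [227, 229, 227], np.float64(-19.7)), (278, [227, 229, 227], np.float64(-20.4)), (279, [227, 230, 227], np.float64(-21.2)), (280, [225, 228, 226], np.float64(-21.9)), (281, [225, 228, 225], np.float64(-22.6)), (282, [226, 229, 227], np.float64(-23.3)), (283, [215, 220, 216], np.float64(-24.0)), (284, [152, 156, 153], np.float64(-24.8)), (285, [58, 60, 60], np.float64(-25.5))]
180 210 303 [ 34.6 -31. ] [34.5 32.2]
195 211 302 [ 24.1 -30.9] [24. 32.]
w 235 231 283 [  8.9 -15. ] [ 8.9 16.6]
w 245 229 284 [  2.3 -16.3] [ 2.3 17.4]
```

step_arm(
  plan=[
    [[-1.3, 0, 8, 0, -0.5], [-1.3, 0, 16, 0, -0.5], [-1.3, 0, 24, 0, -0.5], [-1.3, 0, 24.2, 0, -0.5], [-1.3, 0, 24.2, 0, -0.5], [-1.3, 0, 24.2, 0, -0.5]],
  ],
)

```text
t: 11.45
eef_pos: [585.2, -49.8, 33.3]
tcp_rot: [-3.141, -0.0, 1.702]
ft_force: [0.6, -0.0, -0.0]
opening: 0.368
grip_force: 30.1
```

step_arm(
  plan=[
    [[0, 0, 0, 0, 0], [0, 0, 0, 0, 0], [0, 0, 0, 0, 0], [0, 0, 0, 0, 0], [0, 0, -40, 0, 0], [0, 0, -80, 0, 0], [0, 0, -105, 0, 0], [0, 0, -105, 0, 0]],
  ],
)

```text
t: 12.12
eef_pos: [587.3, -50.0, 144.0]
tcp_rot: [3.134, 0.002, 1.702]
ft_force: [0.3, 0.2, 0.3]
opening: 0.496
grip_force: 0.0
```

step_arm(
  plan=[
    [[0, 0, 0, 0, -0.2], [0, 0, 0, 0, -0.2], [0, 0, 0, 0, -0.2]],
  ],
)

```text
t: 12.37
eef_pos: [584.6, -49.6, 137.4]
tcp_rot: [-3.14, -0.001, 1.702]
ft_force: [0.3, 0.6, -0.3]
opening: 0.407
grip_force: 0.0
```

```bash
cp w2c.npz w2c_.npz; python3 look.py w12; python3 - <<'E'
from m import *
c=dict(np.load("w12c.npz"));a=np.load("w12.npy");g=cv2.cvtColor(a,cv2.COLOR_BGR2GRAY);h=hsv(a)
for nm,p in(("S",[585,-49,39]),("L",[572,50.5,39]),("grip",[578.5,1,67])):
    u,v=np.round(proj(c,p)).astype(int);print(nm,u,v)
    if nm=="grip":continue
    k=28;m=np.zeros(g.shape,bool);m[v-k:v+k,u-k:u+k]=True
    t=blobs((g<85)&m&(h[...,1]<90))[0];H=cv2.convexHull(fitz(c,t[2],39).astype(np.float32))[:,0];q,r=circ(H);print(np.round(q,1),round(float(r),1),t[0])
g=(h[...,0]<14)&(h[...,0]>6)&(h[...,1]>140)
for t in blobs(g)[:3]:
    print(t[0],np.round(t[1]))
cv2.imwrite("pics/w12c.png",cv2.resize(a,(768,576)))
E
```

```text
0.007 [584.6 -49.6 137.4] [-3.1395e+00 -8.0000e-04  1.7015e+00]
open 0.40720567234639427
nest [586.1 -47.7] 21.4 1492.0
nest [580.1  -2.3] 16.0 870.0
nest [572.9  50.3] 24.9 2808.5
S 257 196
[585.7 -48.8] 14.5 555
L 256 82
[573.5  50.3] 18.9 1555
grip 256 146
665 [258. 145.]
```

View pics/w12c.png

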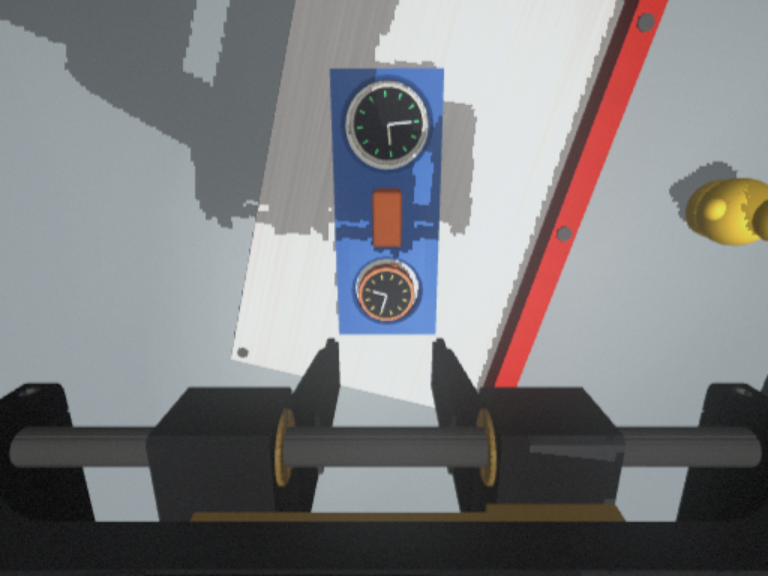

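The small watch sits in its nest at (386,293) and the large one at (387,124), both flat and glass up. The orange grip is at (387,218). Next, pinch the grip.

```bash
python3 go.py 579.2 0.9 37 97.5; sed -i 's/w2c.npz/w12c.npz/;s/w2.npy/w12.npy/' jig.py; python3 - <<'E'
from m import *
c=dict(np.load("w12c.npz"));a=np.load("w12.npy");h=hsv(a)
r=((h[...,0]<6)|(h[...,0]>172))&(h[...,1]>150)&(h[...,2]>140);r[:,:320]=False;r[255:]=False
L=[]
for v in range(8,250,3):
    i=np.flatnonzero(r[v])
    if len(i)>8: L.append((onz(c,i[0]-.5,v,31)[:2],onz(c,i[-1]+.5,v,31)[:2]))
L=np.array(L,np.float32)
for j in(0,1):
    vx,vy,x,y=cv2.fitLine(L[:,j],cv2.DIST_HUBER,0,.01,.01).ravel();print(np.degrees(np.arctan2(vy,vx)),x,y, "x at y=60", x+(60-y)*vx/vy)
E
```

```text
shift [ 50.8   1.2 100.4  -0. ]
82.527176 684.6499 19.30343 x at y=60 689.98804
82.52747 699.5947 21.24827 x at y=60 704.6776
```

step_arm(
  plan=[
    [[38, 1, 0, 0, -0.2], [50.8, 1.2, 10, 0, -0.2], [50.8, 1.2, 45, 0, -0.2], [50.8, 1.2, 80, 0, -0.2], [50.8, 1.2, 100, 0, -0.2], [50.8, 1.2, 100, 0, -0.2], [50.8, 1.2, 100, 0, -0.2]],
  ],
)

```text
t: 13.0
eef_pos: [579.0, 1.0, 36.9]
tcp_rot: [-3.139, -0.001, 1.702]
ft_force: [0.1, 1.2, -0.1]
opening: 0.4
grip_force: 0.0
```

step_arm(
  plan=[
    [[0, 0, 0, 0, -0.8], [0, 0, 0, 0, -0.8], [0, 0, 0, 0, -0.8], [0, 0, 0, 0, -0.8], [0, 0, 0, 0, -0.8], [0, 0, 0, 0, -0.8], [0, 0, 0, 0, -0.8], [0, 0, 0, 0, -0.8]],
  ],
)

```text
t: 13.67
eef_pos: [579.8, 0.7, 39.1]
tcp_rot: [3.141, -0.0, 1.701]
ft_force: [-2.0, -0.2, 6.1]
opening: 0.167
grip_force: 30.0
```

```bash
python3 go.py 646 52 36.5 82.5; python3 go.py 656.9 60.2 36.5 82.5; python3 -c "
from m import *
s=env.state();print(s['eef_pos'],s['tcp_rot'],s['ft_force'],s['moment'],s['opening'])"
```

```text
shift [42.2 72.3  2.6 15. ]
shift [48.9 84.2  2.6 15. ]
[579.7693779    0.7292667   39.13305239] [ 3.14134891e+00 -3.77419634e-06  1.70145179e+00] [-2.04160856 -0.19947593  6.07147043] [-0.10442193  0.47392293 -0.05055355] 0.16744266938303778
```

step_arm(
  plan=[
    [[4, 8, 0, 3, -0.8], [10, 18, 0, 6, -0.8], [17, 30, 0, 9, -0.8], [24, 42, 0, 12, -0.8], [31, 54, 0, 14, -0.8], [37, 64, 0, 15, -0.8], [40, 69, 0, 15, -0.8], [41, 71, 0, 15, -0.8]],
  ],
)

```text
t: 14.33
eef_pos: [645.3, 51.0, 39.1]
tcp_rot: [3.141, 0.0, 1.441]
ft_force: [-4.2, -3.9, 7.9]
opening: 0.166
grip_force: 30.0
```

step_arm(
  plan=[
    [[0, 0, 0, 0, -0.8], [0, 0, 0, 0, -0.8], [0, 0, 0, 0, -0.8]],
  ],
)

```text
t: 14.58
eef_pos: [645.4, 50.9, 39.2]
tcp_rot: [3.14, -0.001, 1.44]
ft_force: [1.4, 2.7, 4.5]
opening: 0.17
grip_force: 30.0
```

```bash
python3 look.py w13; python3 go.py 656.9 60.2 39 82.5;python3 -c "
from m import *
s=env.state();print(s['eef_pos'],s['tcp_rot'],s['ft_force'],s['moment'],s['opening'])
c=dict(np.load('w13c.npz'));a=np.load('w13.npy')
b=blobs(blue(a)[:235])[0];print(b[0])
w=s['tcp_rot'][2];R=np.array([[np.cos(w),np.sin(w)],[np.sin(w),-np.cos(w)]])
h=hsv(a);r=((h[...,0]<6)|(h[...,0]>172))&(h[...,1]>150)&(h[...,2]>140)
for v in range(120,200,20):
    i=np.flatnonzero(blue(a)[v,150:400])+150;j=np.flatnonzero(r[v,300:])+300
    print(v,i[[0,-1]],j[[0,-1]] if len(j) else None,'gap',R@(onz(c,j[0]-.5,v,31)-onz(c,i[-1]+.5,v,33))[:2] if len(j) else None)
for u in (225,240,270,290):
    i=np.flatnonzero(blue(a)[:200,u]);j=np.flatnonzero(r[:200,u]);print(u,i[0] if len(i) else None,j[[0,-1]] if len(j) else None)
"
```

```text
0.001 [645.4  50.9  39.2] [ 3.1400e+00 -6.0000e-04  1.4399e+00]
open 0.16966645230143582
nest [652.7 101.8] 24.3 5214.5
shift [10.8 10.3  0.1 -0. ]
[645.30574243  50.85682332  39.14528724] [ 3.14021637e+00 -5.25474669e-04  1.43979580e+00] [2.42271308 3.74736571 5.44830775] [ 0.41215032 -0.1383305  -0.00458677] 0.1658267653853522
7283
120 [202 311] [330 355] gap [-0.11606727 10.75148491]
140 [203 310] [330 353] gap [-0.24782405 11.54318341]
160 [204 309] [329 349] gap [-0.38402127 11.76617907]
180 [205 308] None gap None
225 111 [60 88]
240 111 [60 88]
270 111 [60 88]
290 111 [60 88]
```

step_arm(
  plan=[
    [[4, 4, 0, 0, -0.8], [7, 7, 0, 0, -0.8], [9, 9, 0, 0, -0.8], [10.5, 10.5, 0, 0, -0.8], [11.5, 11.5, 0, 0, -0.8], [12, 12, 0, 0, -0.8], [12, 12, 0, 0, -0.8], [12, 12, 0, 0, -0.8]],
  ],
)

```text
t: 15.3
eef_pos: [657.5, 60.0, 39.1]
tcp_rot: [-3.14, 0.001, 1.44]
ft_force: [-5.5, -5.2, 10.0]
opening: 0.169
grip_force: 30.0
```

```bash
cat > st.py <<'E'
from m import *
s=env.state();w=s['tcp_rot'][2];R=np.array([[np.cos(w),np.sin(w)],[np.sin(w),-np.cos(w)]])
print(round(s['t'],2),np.round(s['eef_pos'],1),np.round(s['tcp_rot'],4),"F tool xy",np.round(R@s['ft_force'][:2],1),"Fz",round(s['ft_force'][2],1),"M",np.round(s['moment'],2),round(s['grip_force'],1),round(s['opening'],3))
E
python3 st.py
```

```text
15.3 [657.5  60.   39.1] [-3.14e+00  1.20e-03  1.44e+00] F tool xy [-5.9 -4.8] Fz 10.0 M [-0.79  0.82  0.17] 30.0 0.169
```

step_arm(
  plan=[
    [[1, 1, 0, 0, -0.8], [2, 2, 0, 0, -0.8], [2, 2, 0, 0, -0.8], [2, 2, 0, 0, -0.8]],
  ],
)

```text
t: 15.63
eef_pos: [657.6, 60.4, 39.2]
tcp_rot: [-3.135, 0.003, 1.44]
ft_force: [-17.4, -14.6, 17.9]
opening: 0.166
grip_force: 30.0
```

```bash
python3 st.py
```

```text
15.63 [657.6  60.4  39.2] [-3.1352  0.0035  1.4403] F tool xy [-16.7 -15.4] Fz 17.9 M [-2.38  2.77  0.11] 30.0 0.166
```

step_arm(
  plan=[
    [[0, 0, 0, 0, -0.8], [0, 0, 0, 0, -0.8], [0, 0, 0, 0, -0.8], [0, 0, 0, 0, -0.8], [0, 0, 0, 0, -0.8], [0, 0, 0, 0, -0.8]],
  ],
)

```text
t: 16.13
eef_pos: [657.6, 60.4, 39.2]
tcp_rot: [-3.135, 0.003, 1.44]
ft_force: [-17.4, -14.1, 17.9]
opening: 0.165
grip_force: 30.0
```

```bash
python3 st.py; python3 look.py w14; python3 -c "
from m import *
s=env.state();c=dict(np.load('w14c.npz'));a=np.load('w14.npy');b=blue(a);h=hsv(a);g=cv2.cvtColor(a,cv2.COLOR_BGR2GRAY)
for v in (125,150,175):
    i=np.flatnonzero(b[v,150:400])+150;print(v,i[[0,-1]],a[v,300:330:3,2].tolist(),h[v,300:330:3,0].tolist())
for u in (220,250,290):
    i=np.flatnonzero(b[:200,u]);print(u,i[0],a[i[0]-6:i[0]+2,u].tolist())
u,v=np.round(proj(c,[*(s['eef_pos'][:2]+50*np.array([np.cos(1.44),np.sin(1.44)])),39])).astype(int);print(u,v)
m=np.zeros(g.shape,bool);m[v-40:v+40,u-40:u+40]=True
t=blobs((g<85)&m&(h[...,1]<90))[0];q,r=circ(cv2.convexHull(fitz(c,t[2],39).astype(np.float32))[:,0]);print('L',q,r,q-s['eef_pos'][:2])
"; python3 st.py
```

```text
16.13 [657.6  60.4  39.2] [-3.1352  0.0035  1.4402] F tool xy [-16.2 -15.4] Fz 17.9 M [-2.36  2.8   0.17] 30.0 0.165
0.001 [657.6  60.4  39.2] [-3.1352  0.0035  1.4402]
open 0.16535408990347147
nest [664.9 111.1] 24.4 5250.0
125 [202 311] [105, 107, 105, 104, 199, 232, 232, 231, 232, 231] [109, 109, 109, 110, 172, 0, 1, 0, 0, 0]
150 [203 310] [52, 61, 62, 61, 143, 146, 143, 143, 144, 144] [111, 111, 111, 112, 178, 179, 178, 179, 178, 179]
175 [205 308] [103, 94, 88, 79, 141, 141, 141, 142, 144, 141] [109, 109, 109, 117, 179, 0, 179, 179, 179, 179]
220 111 [[48, 51, 143], [54, 53, 144], [53, 52, 146], [109, 110, 150], [145, 144, 147], [121, 108, 108], [115, 72, 60], [126, 81, 62]]
250 111 [[67, 70, 228], [68, 70, 228], [70, 70, 229], [116, 117, 212], [152, 151, 155], [141, 119, 115], [177, 112, 82], [212, 135, 92]]
290 111 [[74, 73, 229], [70, 71, 229], [71, 71, 229], [120, 120, 215], [148, 144, 149], [133, 103, 96], [180, 117, 90], [216, 141, 101]]
255 165
L [664.51061265 110.09476105] 18.992179010317425 [ 6.92228057 49.74762711]
16.18 [657.6  60.3  39.2] [-3.1352  0.0035  1.4402] F tool xy [-17.4 -14.5] Fz 17.8 M [-2.34  2.74  0.22] 30.0 0.167
```

```bash
python3 -c "
from m import *
for n in('w13','w14'):
    a=np.load(n+'.npy')
    for u in (220,290): print(n,u,a[84:115,u].tolist() if n=='w13' else a[102:115,u].tolist())
a=np.load('w14.npy');print(a[125,306:316].tolist())
"
```

```text
w13 220 [[56, 57, 146], [52, 56, 146], [55, 57, 146], [55, 55, 146], [54, 55, 125], [69, 70, 96], [124, 125, 139], [154, 156, 161], [153, 156, 162], [156, 158, 162], [155, 157, 161], [155, 157, 162], [151, 154, 157], [154, 155, 161], [153, 157, 160], [154, 155, 160], [152, 156, 160], [154, 156, 160], [156, 157, 161], [154, 157, 160], [154, 155, 159], [156, 158, 162], [153, 156, 159], [155, 157, 161], [155, 158, 161], [140, 137, 139], [114, 94, 85], [122, 80, 62], [131, 86, 65], [128, 84, 62], [128, 83, 64]]
w13 290 [[73, 76, 227], [73, 75, 228], [73, 75, 229], [71, 72, 220], [65, 65, 170], [102, 103, 131], [193, 198, 203], [234, 235, 233], [233, 235, 233], [234, 235, 234], [233, 235, 233], [234, 235, 234], [234, 235, 232], [234, 235, 234], [234, 236, 234], [216, 218, 217], [155, 156, 161], [156, 160, 163], [156, 157, 161], [155, 156, 160], [157, 158, 162], [157, 158, 163], [155, 155, 158], [156, 157, 160], [156, 158, 161], [143, 139, 140], [152, 114, 97], [202, 133, 96], [217, 143, 101], [219, 147, 104], [217, 145, 102]]
w14 220 [[50, 50, 143], [51, 50, 145], [51, 52, 144], [48, 51, 143], [54, 53, 144], [53, 52, 146], [109, 110, 150], [145, 144, 147], [121, 108, 108], [115, 72, 60], [126, 81, 62], [129, 82, 65], [129, 83, 66]]
w14 290 [[73, 73, 229], [71, 71, 229], [72, 73, 229], [74, 73, 229], [70, 71, 229], [71, 71, 229], [120, 120, 215], [148, 144, 149], [133, 103, 96], [180, 117, 90], [216, 141, 101], [217, 142, 103], [217, 141, 103]]
[[218, 145, 105], [217, 144, 105], [217, 141, 102], [217, 142, 104], [217, 143, 104], [217, 142, 103], [122, 95, 199], [76, 75, 229], [73, 75, 231], [73, 74, 232]]
```

step_arm(
  plan=[
    [[0.7, 0, 0, 0, -0.8], [1.5, 0, 0, 0, -0.8], [1.5, 0, 0, 0, -0.8], [1.5, 0, 0, 0, -0.8], [1.5, 0, 0, 0, -0.8]],
  ],
)

```text
t: 16.6
eef_pos: [657.7, 60.9, 39.1]
tcp_rot: [-3.135, 0.005, 1.44]
ft_force: [-17.5, -20.4, 17.6]
opening: 0.166
grip_force: 30.0
```

```bash
python3 st.py; python3 look.py w15; python3 -c "
from m import *
a=np.load('w15.npy')
for u in (220,290): print(u,a[105:114,u].tolist())
print(a[125,306:316].tolist())
"
```

```text
16.6 [657.7  60.9  39.1] [-3.1349  0.0045  1.4402] F tool xy [-22.5 -14.7] Fz 17.6 M [-3.37  2.88  0.15] 30.0 0.166
0.001 [657.7  60.9  39.1] [-3.1349  0.0045  1.4402]
open 0.16610955613557216
nest [664.9 111.2] 24.3 5230.5
220 [[53, 52, 144], [53, 52, 145], [51, 51, 144], [55, 53, 146], [108, 108, 148], [134, 132, 134], [104, 74, 67], [118, 76, 58], [127, 80, 62]]
290 [[71, 73, 229], [71, 69, 228], [68, 69, 228], [71, 71, 229], [118, 118, 213], [136, 134, 139], [158, 101, 79], [218, 144, 105], [215, 142, 103]]
[[217, 141, 103], [217, 143, 103], [216, 142, 102], [217, 143, 103], [218, 143, 104], [217, 143, 102], [120, 94, 199], [76, 76, 229], [73, 74, 231], [72, 75, 231]]
```

The reaction forces, 22 N and 15 N, exceed anything plate friction could give (about 7 N), so the carrier bears on both fences. One last check of the small watch from the fixed cameras, while holding.

```bash
python3 -c "
from m import *
s=env.state();p=s['eef_pos'][:2];d=np.array([np.cos(1.44),np.sin(1.44)])
for n in('side','scene'):
    c=env.get_calibration(n);a=env.read_camera(n);h=hsv(a);b0=np.load(n+'0.npy')
    cp=(h[...,0]<14)&(h[...,1]>100)&(h[...,2]>50);g=cv2.cvtColor(a,cv2.COLOR_BGR2GRAY)
    for nm,k,z in(('S',-50,39),('L',50,39)):
        u,v=np.round(proj(c,[*(p+k*d),z])).astype(int);m=np.zeros(g.shape,bool);m[v-9:v+10,u-11:u+12]=True
        for q,mm in(('dark',(g<70)&(h[...,1]<100)&m),('cop',cp&m)):
            t=blobs(mm,4);print(n,nm,(u,v),q,[(x[0],np.round(x[1],1),np.round(onz(c,*x[1],z)[:2]-(p+k*d),1)) for x in t[:2]])
    for pt in ([(235,135),(182,212),(357,325),(293,125)] if n=='side' else [(261,274),(347,209),(258,131),(158,300)]):
        x,y=pt;print(pt,round(float(np.abs(a[y-8:y+8,x-8:x+8].astype(int)-b0[y-8:y+8,x-8:x+8]).mean()),1),end=' ')
    print()
"; python3 st.py
```

```text
side S (np.int64(238), np.int64(207)) dark [(np.int32(164), array([233.6, 205. ]), array([13.4, -6.8]))]
side S (np.int64(238), np.int64(207)) cop [(np.int32(47), array([230.4, 212.7]), array([16.2, 22.4])), (np.int32(30), array([242. , 210.9]), array([-11.7,  12.7]))]
side L (np.int64(226), np.int64(235)) dark [(np.int32(45), array([225.1, 234.6]), array([ 1.8, -1.4])), (np.int32(5), array([218.6, 236.8]), array([15.7,  7.4]))]
side L (np.int64(226), np.int64(235)) cop [(np.int32(4), array([215.2, 226.8]), array([ 30.8, -24.3])), (np.int32(4), array([231.5, 226. ]), array([ -8.2, -31.1]))]
(235, 135) 113.6 (182, 212) 9.0 (357, 325) 6.4 (293, 125) 9.3 
scene S (np.int64(295), np.int64(195)) dark [(np.int32(11), array([294.8, 193.6]), array([-3.6,  3.2]))]
scene S (np.int64(295), np.int64(195)) cop [(np.int32(57), array([295. , 197.5]), array([  4.8, -13. ])), (np.int32(31), array([303.2, 187.8]), array([ 4.6, 40.9]))]
scene L (np.int64(314), np.int64(179)) dark [(np.int32(80), array([311. , 178.2]), array([-9.1, -2.3])), (np.int32(13), array([303.5, 172.8]), array([-40.8,  13.2]))]
scene L (np.int64(314), np.int64(179)) cop [(np.int32(65), array([304.9, 180.3]), array([-20.2, -21.2])), (np.int32(22), array([318.3, 174. ]), array([ 0.4, 29.2]))]
(261, 274) 4.5 (347, 209) 5.0 (258, 131) 24.1 (158, 300) 7.1 
16.75 [657.7  60.9  39.1] [-3.1349  0.0045  1.4402] F tool xy [-22.  -15.3] Fz 18.5 M [-3.4   2.88  0.13] 30.0 0.166
```

```bash
python3 -c "
from m import *
print(env.job_done())"
```

```text
the job is handed in; nothing more can be done
None
```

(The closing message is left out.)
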